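# Find the full cartridge by weight and load the cookie press

### The arm

A 6-joint arm with a two-finger parallel gripper is mounted at the origin on the work surface. World frame = base frame: x ahead of the robot, y to its left, z up, the work surface at z = 0. Lengths are in m, angles in rad, forces in N, time in s.
With the tool pointing down it reaches from about 0.35 to 0.775 m from the base axis. Payload 7.3 kg.
Tool frame: the origin (TCP) lies midway between the tips of the shut fingers; the grasp point (between the pads) lies 19 mm behind it; z points along the fingers, y is the line along which they close (so a half turn about z gives the same grasp; the last joint's range is limited). The gripper opens to 92 mm and grips with 3 to 60 N. Pads are 19 mm wide; open, the fingers measure 130 mm over their backs; the gripper's body (75 mm by 190 mm) begins 47 mm behind the grasp point.
Start: joints at [-1.258, 0.342, 1.524, -0, 1.275, -0.146], TCP at [0.233, -0.471, 0.227] pointing down, gripper open.
Joint ranges: [-2.53, 2.53], [-0.77, 2.02], [0.04, 2.7], [-1, 4.14], [0.28, 2.66], [-3.11, 3.11]. Speed limits (rad/s): [2.57, 2.57, 3.14, 3.14, 3.14, 3.14].

### API

Orientations are given as [roll, pitch, yaw] about the fixed x, y, z axes, in that order (R = Rz(yaw) Ry(pitch) Rx(roll)).
In Python, from bench import ctrl gives the robot as it stands.
- The arm moves only by the tool carry_out, never from a script. Its argument "plan" is one flat list of numbers, 7 for each row, row after row: the shift along the tool's x, y, z as a fraction of full scale, then the turn, a rotation vector about the tool's x, y, z as a fraction of full scale, then the gripper command: -1 is shut, 1 is fully open, values between are in proportion. A call has 1 to 5 rows; each row shifts and turns the commanded pose from where the row before left it, along the tool's axes as they then stand; what a row does not reach is not made up. Full scale, the value 1, is 0.25 m for a shift and 120 degrees for a turn. A row lasts 1/12 s, in which the tool goes at most 41.7 mm and 7.16 degrees, less where a joint would pass 70% of its speed; a pose out of reach is approached as far as the arm can. A call with a number of a shift or a turn outside -1 to 1 is refused whole. A call with a gripper value outside its range is refused whole. The fingers move at their own pace and stop on an object; "newtons" is the grip in N (left out, the last holds). Time passes only in rows, so rows that do not move let the fingers close. It gives the time, the measured TCP pose, the force, the opening and the grip force at its end, in the units of the state.
- ctrl.observe(): the state, without advancing time (a new reading comes with each control period).
- ctrl.snapshot(name): name is "side" or "top" or "wrist"; returns the picture (400x640x3 uint8, blue, green, red); there is no depth.
- ctrl.camera_model(name): a dict with "fx", "fy", "cx", "cy" (pixels), "origin" and "orientation" of the camera in the world. Camera axes: x right, y up, looking along -z (the intrinsics and any distortion apply to the point x, -y, -z); pixel columns grow to the right and rows downward; lengths in m; the calibration is good to about 2 mm. The wrist camera is an equidistant fisheye: a pixel r from the principal point sees the ray r / f radians off the axis. A picture is of the moment at which its call begins: read the wrist's pose just before it. camera_model takes no time and is no camera call; for the wrist camera it gives the pose at the moment of the call.
- ctrl.hand_in(): hands the job in; it is judged then, once.
The state is a dict: "clock": time; "qpos": joint angles; "qvel": joint speeds; "joint_efforts": joint torques, N m; "eef_pos": TCP position; "eef_rot": TCP orientation; "contact_force": force on the tool from outside, world axes, zero at the start; "wrist_torque": the same for the moment, N m; "opening": finger opening in m; "finger_force": force on a finger pad.
Only numpy, scipy, OpenCV 4.12 (cv2) and the standard library are available. Lean on these libraries where they do the work, as an engineer would, in place of code of your own. Each camera call takes 0.05 s, during which the arm holds its last target. There are 200 camera calls.

### The job

One of the three look-alike sealed metal cartridges standing on the sideboard is full and the other two are empty: lift them just clear of the sideboard, pause, and tell them apart by their weight. Stand the two empty ones upright on the tea tray, put the full one foot first into the upright barrel of the cookie press and push it down onto its sprung seat with a steady 15 N or so (never above 28 N) for about a second, then let go. Set things down gently and leave everything else where it is.

Things in the scene. Friction and masses are not known exactly. Their poses are not given: they have to be found in the camera images.
- cart_a: one of three look-alike sealed aluminium cartridges: upright cylinder 50 mm wide, 110 mm tall, foot chamfered 2.5 mm, thin dark band 64 mm up; origin at the centre of its underside, z up its axis. One of the three (drawn afresh each time, not visible) is full, 0.40 to 0.50 kg; the other two are empty, 0.11 to 0.13 kg. The filling may shift by 2 mm
- cart_b: one of three look-alike sealed aluminium cartridges: upright cylinder 50 mm wide, 110 mm tall, foot chamfered 2.5 mm, thin dark band 64 mm up; origin at the centre of its underside, z up its axis. One of the three (drawn afresh each time, not visible) is full, 0.40 to 0.50 kg; the other two are empty, 0.11 to 0.13 kg. The filling may shift by 2 mm
- cart_c: one of three look-alike sealed aluminium cartridges: upright cylinder 50 mm wide, 110 mm tall, foot chamfered 2.5 mm, thin dark band 64 mm up; origin at the centre of its underside, z up its axis. One of the three (drawn afresh each time, not visible) is full, 0.40 to 0.50 kg; the other two are empty, 0.11 to 0.13 kg. The filling may shift by 2 mm
- press: metal cookie press, fixed: round foot 120 mm wide, 12 mm high, carrying an upright open barrel, 62 mm outside; origin at the centre of the foot's underside, on the barrel's axis, z up. A ratchet lever sticks out to its own +x, to 133 mm from the axis, at most 83 mm high. A cartridge rests in it with 55 to 77 mm standing proud of the mouth
- mouth (a point): centre of the barrel's mouth, 78 mm above the press's origin. The mouth is 64 mm wide (72 mm outside) and narrows within 11 mm to the 54 mm bore. Inside is a sprung seat (2 N per mm, 14 mm travel) on a ratchet left at an unknown notch: the unloaded seat lies 33 to 53 mm below the mouth and must be found by feel; the ratchet itself does not give
- tray: stainless tea tray lying loose on the sideboard, 220 mm (its own x) by 150 mm (its own y), rim 14 mm high, wall and floor 3 mm thick, 0.9 kg; origin at the centre of its underside, z up
- dish: bystander: small white ceramic dish with a gold rim, 71 mm wide, 17 mm high; origin under its centre
- bowl: bystander: footed glass bowl, 120 mm wide, 98 mm high; origin under its centre
- box: bystander: closed yellow plastic container with four snap latches, 125 mm (x) by 185 mm (y), 76 mm high; origin under its centre
- spoon: bystander: teaspoon lying along its own x, 120 mm long; origin under its middle
- cutter: bystander: ring-shaped cookie cutter, 40 mm wide, 16 mm high; origin under its centre
Mind the look-alikes: they are no part of the job. What is shaped like the cart_a but turquoise is not meant.

How it is judged:
On the way, in this order (a step that is already met when the one before it is completed fails the run):
1. a cartridge is held just clear of the sideboard (2 to 50 mm) for 0.3 s (((height (world z) of cart_a between 0.002 and 0.05 m and contact force between cart_a and the fingers above 1 N) or (height (world z) of cart_b between 0.002 and 0.05 m and contact force between cart_b and the fingers above 1 N) or (height (world z) of cart_c between 0.002 and 0.05 m and contact force between cart_c and the fingers above 1 N))), for 0.3 s.
2. a cartridge standing in the press barrel is pushed onto its seat with at least 9 N for 0.3 s (((z of cart_a in the frame of press between 0.004 and 0.046 m and horizontal distance between cart_a and press below 0.005 m and contact force between cart_a and press above 9 N) or (z of cart_b in the frame of press between 0.004 and 0.046 m and horizontal distance between cart_b and press below 0.005 m and contact force between cart_b and press above 9 N) or (z of cart_c in the frame of press between 0.004 and 0.046 m and horizontal distance between cart_c and press below 0.005 m and contact force between cart_c and press above 9 N))), for 0.3 s.
At the end, for the whole second after the job is handed in: the full cartridge stands upright in the press barrel on its seat (its foot 4 to 50 mm above the press's origin, within 5 mm of its axis) and both empty ones stand upright on the floor of the tray (centres at least 25 mm inside its edges), all within 7 degrees of vertical, at rest and released (((z of cart_a in the frame of press between 0.004 and 0.05 m and horizontal distance between cart_a and press below 0.005 m and x of cart_b in the frame of tray between -0.085 and 0.085 m and y of cart_b in the frame of tray between -0.05 and 0.05 m and z of each of cart_b, cart_c in the frame of tray below 0.01 m and contact force between cart_b and tray between 0.3 and 2.5 N and x of cart_c in the frame of tray between -0.085 and 0.085 m and y of cart_c in the frame of tray between -0.05 and 0.05 m and contact force between cart_c and tray between 0.3 and 2.5 N) or (z of cart_b in the frame of press between 0.004 and 0.05 m and horizontal distance between cart_b and press below 0.005 m and x of cart_a in the frame of tray between -0.085 and 0.085 m and y of cart_a in the frame of tray between -0.05 and 0.05 m and z of each of cart_a, cart_c in the frame of tray below 0.01 m and contact force between cart_a and tray between 0.3 and 2.5 N and x of cart_c in the frame of tray between -0.085 and 0.085 m and y of cart_c in the frame of tray between -0.05 and 0.05 m and contact force between cart_c and tray between 0.3 and 2.5 N) or (z of cart_c in the frame of press between 0.004 and 0.05 m and horizontal distance between cart_c and press below 0.005 m and x of cart_a in the frame of tray between -0.085 and 0.085 m and y of cart_a in the frame of tray between -0.05 and 0.05 m and z of each of cart_a, cart_b in the frame of tray below 0.01 m and contact force between cart_a and tray between 0.3 and 2.5 N and x of cart_b in the frame of tray between -0.085 and 0.085 m and y of cart_b in the frame of tray between -0.05 and 0.05 m and contact force between cart_b and tray between 0.3 and 2.5 N)) and linear speed of each of cart_a, cart_b, cart_c below 0.02 m/s and angle between each of cart_a, cart_b, cart_c's own z axis and vertical below 0.12 rad); the robot touches nothing.
It fails at once if a cartridge is pushed against the press with more than 28 N (contact force between any of cart_a, cart_b, cart_c and press above 28 N).
It fails at once if a cartridge is dropped or pushed on the tray with more than 35 N (contact force between any of cart_a, cart_b, cart_c and tray above 35 N).
It fails at once if a cartridge is tipped by more than 35 degrees (angle between any of cart_a, cart_b, cart_c's own z axis and vertical above 0.6 rad).
It fails at once if a bystander is moved by more than 30 mm (spoon 40 mm) (distance of any of dish, bowl, box, cutter from where it was at the start of the episode above 0.03 m or distance of spoon from where it was at the start of the episode above 0.04 m).
It also fails if it takes over 72 s, if anything falls off the work surface, if the arm or the gripper's body presses on something with over 40 N, if the wrist force passes 120 N, or if a joint passes its speed limit or range.

## Working session

There is one attempt and no reset: what is moved stays moved. The work goes in short steps, Python scripts to look and compute and a tool call to move; the robot and the scene stay as the last step left them, time stands still between calls to the robot, and variables do not carry over. Pictures are saved under pics/ and viewed, at most 10 in all, crops included, and the job is handed in when it is done.

Besides the shell and the picture viewer there is one more tool, called after "Emit:" as name(argument=value, ...), one argument or row to a line, values as JSON. carry_out: Moves the arm, as the interface text tells. Its arguments: {"type":"object","properties":{"plan":{"type":"array"},"newtons":{"type":"number"}},"required":["plan"]}

```bash
mkdir -p pics
cat > h.py <<'E'
import numpy as np,cv2
from scipy.spatial.transform import Rotation as R
from bench import ctrl
def ray(m,u,v,wrist=False):
    x=(u-m['cx'])/m['fx'];y=(v-m['cy'])/m['fy']
    if wrist:
        r=np.hypot(x,y);d=np.array([x/r*np.sin(r),y/r*np.sin(r),np.cos(r)]) if r>0 else np.array([0,0,1.])
    else: d=np.array([x,y,1.])
    o=np.array(m['orientation'],float)
    Rm=o if o.shape==(3,3) else R.from_euler('xyz',o).as_matrix() 
    return np.array(m['origin']),Rm@np.array([d[0],-d[1],-d[2]])
def onz(m,u,v,z,wrist=False):
    o,d=ray(m,u,v,wrist);return o+d*(z-o[2])/d[2]
E
python3 - <<'E'
from h import *
for n in ['top','side']:
    m=ctrl.camera_model(n);print(n,m)
    cv2.imwrite(f'pics/{n}0.png',ctrl.snapshot(n))
print(ctrl.observe()); print(ctrl.camera_model('wrist'))
E
```

```text
top {'fx': 507.6506247435705, 'fy': 507.6506247435705, 'cx': 317.7457077770911, 'cy': 194.83410724749788, 'origin': array([0.3138402 , 0.01691675, 1.19786147]), 'orientation': array([ 2.09618388e-01, -1.55868327e-03, -1.57359505e+00])}
side {'fx': 390.12636923263403, 'fy': 390.12636923263403, 'cx': 322.9818972878672, 'cy': 199.6423346111816, 'origin': array([0.11578437, 0.5629209 , 0.627599  ]), 'orientation': array([ 0.91907297, -0.01482143, -2.44421368])}
{'clock': 0.1, 'qpos': array([-1.25802175e+00,  3.42629238e-01,  1.52488887e+00, -3.02722447e-05,
        1.27538964e+00, -1.45990573e-01]), 'qvel': array([ 0.00065026,  0.00027946, -0.00487898,  0.00075109, -0.00067617,
        0.00078652]), 'joint_efforts': array([ 1.65231409e-03, -4.32004845e+01, -2.44693673e+01,  7.19521637e-02,
        5.25762350e-02, -4.87794944e-05]), 'eef_pos': array([ 0.23240001, -0.47037402,  0.2261382 ]), 'eef_rot': array([-3.14028734e+00, -1.62668086e-04,  4.58773873e-01]), 'contact_force': array([0.07392618, 0.81142112, 0.60977817]), 'wrist_torque': array([0.01738585, 0.02578559, 0.02810775]), 'finger_force': 0.0, 'opening': 0.09234543499751882}
{'fx': 309.70691628693146, 'fy': 309.70691628693146, 'cx': 317.3244962576036, 'cy': 197.9775775084643, 'origin': array([ 0.3050492 , -0.43576994,  0.38455782]), 'orientation': array([-0.29778215,  0.00206938, -1.11120495])}
```

View pics/top0.png

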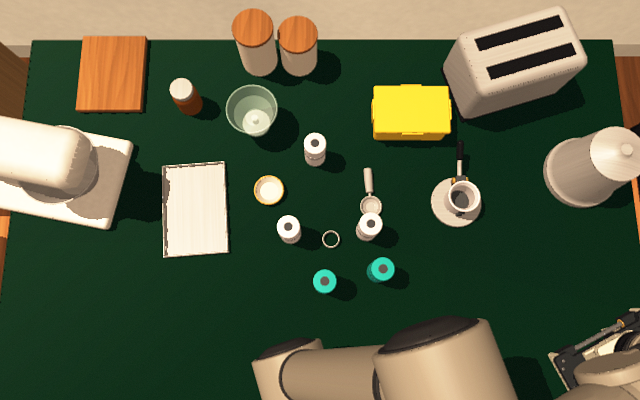

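View pics/side0.png

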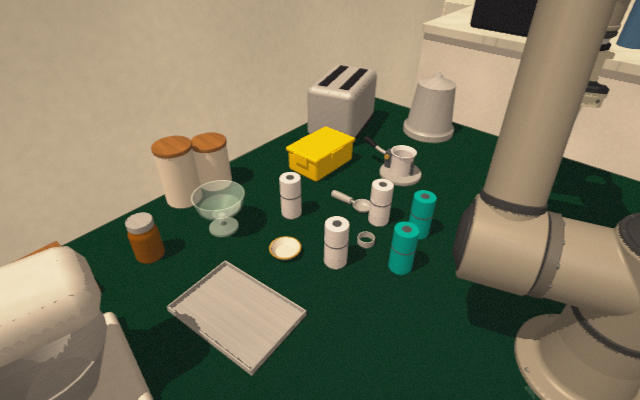

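The top view shows the white cartridges' caps at about (288,228), (370,226) and (315,143). The turquoise look-alikes are at (325,281) and (382,269). The press mouth is at (464,195), with its lever pointing up in the image, and the tray is around (195,210). The side view shows the cartridges at (337,224), (382,187) and (290,178), and the press at (403,157).

Run:
```python
from h import *
T=cv2.imread('pics/top0.png');S=cv2.imread('pics/side0.png')
mt,ms=ctrl.camera_model('top'),ctrl.camera_model('side')
def dot(I,u,v,r=7,t=130):
    g=I[v-r:v+r+1,u-r:u+r+1].max(2).astype(float)
    w=np.clip(t-g,0,None); yy,xx=np.mgrid[-r:r+1,-r:r+1]
    w[(xx**2+yy**2)>36]=0
    return u+(w*xx).sum()/w.sum(), v+(w*yy).sum()/w.sum(), (w>0).sum()
for nm,a,b in [('A',(288,229),(337,224)),('B',(370,225),(382,185)),('C',(315,143),(290,178))]:
    p=dot(T,*a);q=dot(S,*b); print(nm,np.round(p,1),np.round(q,1),onz(mt,*p[:2],.11).round(4),onz(ms,*q[:2],.11).round(4))
# tray
h=cv2.cvtColor(T,cv2.COLOR_BGR2HSV)
m=((h[...,2]>110)&(h[...,1]<90)).astype(np.uint8)*255
roi=np.zeros_like(m);roi[150:270,150:240]=m[150:270,150:240]
c=max(cv2.findContours(roi,0,2)[0],key=cv2.contourArea);rc=cv2.minAreaRect(c);bx=cv2.boxPoints(rc)
P=np.array([onz(mt,*p,.014) for p in bx]);print('tray',bx.round(1),P.round(4),P.mean(0),np.linalg.norm(P-np.roll(P,1,0),axis=1))
for z in(0,):
  for n,p in [('dish',(269,190)),('cutter',(331,239)),('bowl',(254,122)),('spoon',(370,205)),('tq1',(325,281)),('tq2',(382,269)),('lever tip',(460,143)),('saucer',(457,203))]: print(n,onz(mt,*p,z).round(3))
print('mouth',onz(mt,464,196,.078).round(4), 'side',onz(ms,404,153,.078).round(4))
cv2.imwrite('pics/c.png',np.hstack([cv2.resize(T[130:240,420:500],(400,550),interpolation=2),cv2.resize(S[125:195,370:430],(400,550),interpolation=2)]))
```

```text
A [288.  226.4  41. ] [336.5 223.1  38. ] [0.4757 0.0792 0.11  ] [0.4744 0.0801 0.11  ]
B [370.8 223.1  46. ] [382.5 184.   25. ] [ 0.4823 -0.1001  0.11  ] [ 0.4801 -0.0986  0.11  ]
C [314.7 142.7  41. ] [289.6 177.   22. ] [0.6646 0.021  0.11  ] [0.6618 0.0223 0.11  ]
tray [[158.8 163.6]
 [223.9 160.7]
 [228.1 254.2]
 [163.  257.1]] [[0.6437 0.3979 0.014 ]
 [0.6507 0.241  0.014 ]
 [0.425  0.2231 0.014 ]
 [0.4187 0.3742 0.014 ]] [0.53451561 0.30905097 0.014     ] [0.22630863 0.15712943 0.22633829 0.15114406]
dish [0.581 0.132 0.   ]
cutter [ 0.462 -0.017  0.   ]
bowl [0.754 0.172 0.   ]
spoon [ 0.543 -0.111  0.   ]
tq1 [ 0.364 -0.002  0.   ]
tq2 [ 0.391 -0.136  0.   ]
lever tip [ 0.699 -0.337  0.   ]
saucer [ 0.548 -0.321  0.   ]
mouth [ 0.5486 -0.3153  0.078 ] side [ 0.5398 -0.3055  0.078 ]
```

View pics/c.png

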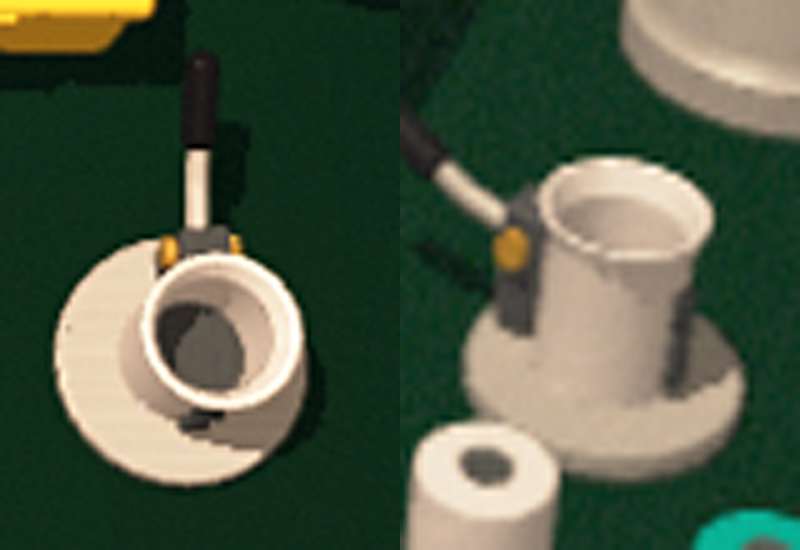

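The crop shows the mouth rim centred at about (464.7,196.0) in the top view and (404.0,151.4) in the side view. The lever points to +x. I'll square up the yaw first, then move toward the near cartridge, B.

Emit:
carry_out(
  plan=[0, 0, 0, 0, 0, 0.0548, 1, 0, 0, 0, 0, 0, 0.0548, 1, 0, 0, 0, 0, 0, 0.0548, 1, 0, 0, 0, 0, 0, 0.0548, 1, 0, 0, 0, 0, 0, 0, 1],
  newtons=25,
)

```text
clock: 0.52
eef_pos: [0.2325, -0.4705, 0.2264]
eef_rot: [-3.141, 0.0, -0.004]
contact_force: [0.7, 0.6, -0.4]
opening: 0.0918
finger_force: 0.0
```

Run:
```python
from h import *
mt,ms=ctrl.camera_model('top'),ctrl.camera_model('side')
def tri(a,b):
    o1,d1=ray(mt,*a);o2,d2=ray(ms,*b);d1/=np.linalg.norm(d1);d2/=np.linalg.norm(d2)
    s=np.linalg.lstsq(np.c_[d1,-d2],o2-o1,rcond=None)[0];p,q=o1+s[0]*d1,o2+s[1]*d2
    return ((p+q)/2).round(4),np.linalg.norm(p-q).round(4)
print('mouth',onz(mt,464.2,195.5,.078).round(4),onz(ms,403.5,151,.078).round(4),tri((464.2,195.5),(403.5,151)))
print('foot',onz(mt,455.5,202,.010).round(4), 'side foot', onz(ms,370+604/6.667,125+368/7.857,.012).round(4))
print('A',tri((288,226.4),(336.5,223.1)),tri((314.7,142.7),(289.6,177)),tri((370.8,223.1),(382.5,184)))
print(ctrl.observe()['eef_pos'],ctrl.observe()['eef_rot'])
```

```text
mouth [ 0.5497 -0.3159  0.078 ] [ 0.5465 -0.3141  0.078 ] (array([ 0.5491, -0.3169,  0.0761]), np.float64(0.0023))
foot [ 0.5483 -0.3143  0.01  ] side foot [ 0.4116 -0.4254  0.012 ]
A (array([0.4756, 0.079 , 0.1088]), np.float64(0.0005)) (array([0.6645, 0.0206, 0.1083]), np.float64(0.0017)) (array([ 0.482 , -0.1007,  0.1082]), np.float64(0.0015))
[ 0.23247295 -0.47049427  0.22635829] [-3.14083944e+00  2.17293634e-04 -4.34808363e-03]
```

Emit:
carry_out(
  plan=[0.083, -0.1237, 0, 0, 0, 0, 1, 0.083, -0.1237, 0, 0, 0, 0, 1, 0.083, -0.1237, 0, 0, 0, 0, 1, 0.083, -0.1237, 0, 0, 0, 0, 1, 0.083, -0.1237, 0, 0, 0, 0, 1],
)

```text
clock: 0.93
eef_pos: [0.3368, -0.3145, 0.2266]
eef_rot: [-3.141, 0.0, 0.003]
contact_force: [0.1, -0.3, 0.6]
opening: 0.0917
finger_force: 0.0
```

Emit:
carry_out(
  plan=[0.083, -0.1237, 0, 0, 0, 0, 1, 0.083, -0.1237, 0, 0, 0, 0, 1, 0.083, -0.1237, 0, 0, 0, 0, 1, 0.083, -0.1237, 0, 0, 0, 0, 1, 0.083, -0.1237, 0, 0, 0, 0, 1],
)

```text
clock: 1.35
eef_pos: [0.4407, -0.1598, 0.2267]
eef_rot: [3.142, 0.0, 0.004]
contact_force: [1.0, -0.4, -0.0]
opening: 0.092
finger_force: 0.0
```

Emit:
carry_out(
  plan=[0.083, -0.1237, 0, 0, 0, 0, 1, 0.083, -0.1237, 0, 0, 0, 0, 1, 0, 0, 0.1, 0, 0, 0, 1, 0, 0, 0.1, 0, 0, 0, 1, 0, 0, 0, 0, 0, 0, 1],
)

```text
clock: 1.77
eef_pos: [0.4792, -0.0979, 0.1726]
eef_rot: [-3.139, 0.008, 0.005]
contact_force: [-0.5, 0.3, -1.0]
opening: 0.0918
finger_force: 0.0
```

Run:
```python
from h import *
m=ctrl.camera_model('wrist');o=ctrl.observe();I=ctrl.snapshot('wrist');cv2.imwrite('pics/w1.png',I)
print(o['eef_pos'],o['eef_rot'],m)
```

```text
[ 0.47924389 -0.09790382  0.17258634] [-3.1387426   0.00801884  0.00499544] {'fx': 309.70691628693146, 'fy': 309.70691628693146, 'cx': 317.3244962576036, 'cy': 197.9775775084643, 'origin': array([ 0.56129269, -0.09837061,  0.33035704]), 'orientation': array([-0.30629258,  0.0033931 , -1.56500828])}
```

View pics/w1.png

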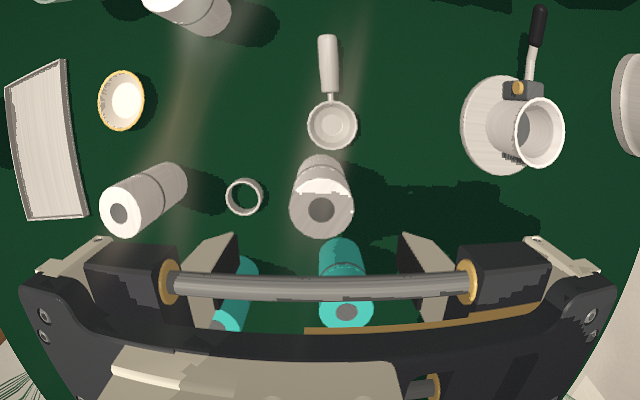

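The wrist view shows B's cap dot at (321,210), A's at (119,213), and the press mouth rim centred near (540,133).

Run:
```python
from h import *
m={'fx': 309.70691628693146, 'fy': 309.70691628693146, 'cx': 317.3244962576036, 'cy': 197.9775775084643, 'origin': np.array([ 0.56129269, -0.09837061,  0.33035704]), 'orientation': np.array([-0.30629258,  0.0033931 , -1.56500828])}
print(onz(m,321,210,.11,True),onz(m,119,213,.11,True),onz(m,540,133,.078,True))
```

```text
[ 0.48209029 -0.10085971  0.11      ] [0.47641442 0.07787258 0.11      ] [ 0.54957048 -0.31518866  0.078     ]
```

Emit:
carry_out(
  plan=[0, 0, 0.13, 0, 0, 0, 1, 0, 0, 0.13, 0, 0, 0, 1, 0, 0, 0.14, 0, 0, 0, 1, 0, 0, 0, 0, 0, 0, 1, 0, 0, 0, 0, 0, 0, 1],
)

```text
clock: 2.23
eef_pos: [0.4814, -0.1001, 0.0771]
eef_rot: [-3.141, 0.002, -0.0]
contact_force: [0.1, -0.4, 0.4]
opening: 0.0919
finger_force: 0.0
```

Emit:
carry_out(
  plan=[0.002, 0.002, 0.016, 0, 0, 0, 1, 0, 0, 0, 0, 0, 0, -1, 0, 0, 0, 0, 0, 0, -1, 0, 0, 0, 0, 0, 0, -1, 0, 0, 0, 0, 0, 0, -1],
  newtons=30,
)

```text
clock: 2.65
eef_pos: [0.4826, -0.1004, 0.0737]
eef_rot: [3.141, -0.002, -0.0]
contact_force: [0.0, 1.3, 0.3]
opening: 0.0697
finger_force: 0.0
```

Emit:
carry_out(
  plan=[0, 0, 0, 0, 0, 0, -1, 0, 0, 0, 0, 0, 0, -1, 0, 0, 0, 0, 0, 0, -1, 0, 0, 0, 0, 0, 0, -1, 0, 0, 0, 0, 0, 0, -1],
)

```text
clock: 3.07
eef_pos: [0.4822, -0.1002, 0.0728]
eef_rot: [3.142, -0.0, -0.0]
contact_force: [-0.5, 0.2, 1.1]
opening: 0.0495
finger_force: 30.0
```

Gripped. Next I lift it 20 mm and hold to weigh it.

Emit:
carry_out(
  plan=[0, 0, -0.04, 0, 0, 0, -1, 0, 0, -0.04, 0, 0, 0, -1, 0, 0, 0, 0, 0, 0, -1, 0, 0, 0, 0, 0, 0, -1, 0, 0, 0, 0, 0, 0, -1],
)

```text
clock: 3.48
eef_pos: [0.4819, -0.1001, 0.0926]
eef_rot: [3.142, 0.0, -0.0]
contact_force: [-0.8, -0.3, -1.4]
opening: 0.0494
finger_force: 30.0
```

Emit:
carry_out(
  plan=[0, 0, 0, 0, 0, 0, -1, 0, 0, 0, 0, 0, 0, -1, 0, 0, 0, 0, 0, 0, -1],
)

```text
clock: 3.73
eef_pos: [0.4819, -0.1001, 0.0924]
eef_rot: [-3.141, 0.001, -0.0]
contact_force: [-0.8, 0.2, -1.3]
opening: 0.0493
finger_force: 30.0
```

Emit:
carry_out(
  plan=[0, 0, 0, 0, 0, 0, -1],
)

```text
clock: 3.82
eef_pos: [0.482, -0.1002, 0.0925]
eef_rot: [-3.141, 0.001, -0.0]
contact_force: [-0.1, -0.4, -1.8]
opening: 0.0495
finger_force: 30.0
```

Emit:
carry_out(
  plan=[0, 0, 0, 0, 0, 0, -1],
)

```text
clock: 3.9
eef_pos: [0.4821, -0.1002, 0.0925]
eef_rot: [-3.142, 0.0, -0.0]
contact_force: [0.0, -0.4, -0.6]
opening: 0.0495
finger_force: 30.0
```

Emit:
carry_out(
  plan=[0, 0, 0, 0, 0, 0, -1],
)

```text
clock: 3.98
eef_pos: [0.4821, -0.1002, 0.0926]
eef_rot: [3.142, 0.0, -0.0]
contact_force: [0.4, -0.4, -1.5]
opening: 0.0497
finger_force: 30.0
```

B reads about 1.3 N, so it is empty. I'll raise it and carry it over to the tray.

Emit:
carry_out(
  plan=[0, 0, -0.1475, 0, 0, 0, -1, 0, 0, -0.1475, 0, 0, 0, -1, 0, 0, -0.1475, 0, 0, 0, -1, 0, 0, -0.1475, 0, 0, 0, -1, 0.004, -0.1, 0, 0, 0, 0, -1],
)

```text
clock: 4.4
eef_pos: [0.4866, -0.0787, 0.2475]
eef_rot: [3.136, -0.013, -0.003]
contact_force: [0.7, -0.1, -0.6]
opening: 0.0495
finger_force: 30.0
```

Emit:
carry_out(
  plan=[0.004, -0.152, 0, 0, 0, 0, -1, 0.004, -0.152, 0, 0, 0, 0, -1, 0.004, -0.152, 0, 0, 0, 0, -1, 0.004, -0.152, 0, 0, 0, 0, -1, 0.004, -0.152, 0, 0, 0, 0, -1],
)

```text
clock: 4.82
eef_pos: [0.4878, 0.1166, 0.2403]
eef_rot: [3.142, -0.0, -0.001]
contact_force: [0.6, 0.4, -1.5]
opening: 0.0491
finger_force: 30.0
```

Emit:
carry_out(
  plan=[0.004, -0.152, 0, 0, 0, 0, -1, 0.004, -0.152, 0, 0, 0, 0, -1, 0.004, -0.152, 0, 0, 0, 0, -1, 0.004, -0.152, 0, 0, 0, 0, -1, 0.004, -0.152, 0, 0, 0, 0, -1],
)

```text
clock: 5.23
eef_pos: [0.4928, 0.3067, 0.2401]
eef_rot: [3.141, 0.0, -0.0]
contact_force: [0.8, 0.5, -1.4]
opening: 0.0495
finger_force: 30.0
```

Emit:
carry_out(
  plan=[0, 0, 0.1, 0, 0, 0, -1, 0, 0, 0.15, 0, 0, 0, -1, 0, 0, 0.15, 0, 0, 0, -1, 0, 0, 0, 0, 0, 0, -1, 0, 0, 0, 0, 0, 0, -1],
)

```text
clock: 5.65
eef_pos: [0.4922, 0.3044, 0.139]
eef_rot: [3.14, 0.004, -0.0]
contact_force: [0.0, 0.5, -0.4]
opening: 0.0492
finger_force: 30.0
```

Run:
```python
from h import *
m=ctrl.camera_model('wrist');o=ctrl.observe();I=ctrl.snapshot('wrist');cv2.imwrite('pics/w2.png',I)
print(o['eef_pos'],m['origin'],m['orientation'])
```

```text
[0.49222438 0.3043732  0.13900948] [0.57367554 0.30422219 0.29706927] [-3.02453116e-01 -1.45731594e-03 -1.57025355e+00]
```

View pics/w2.png

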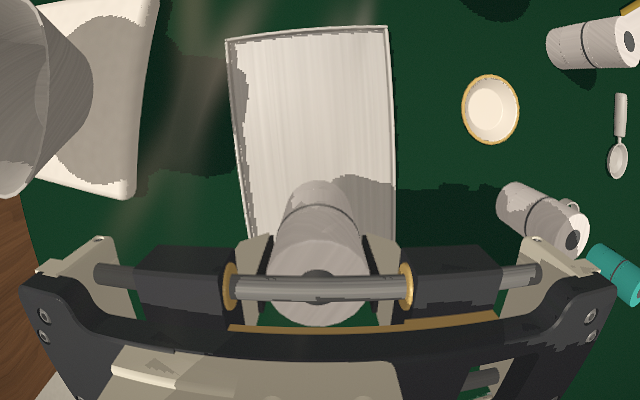

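The wrist view shows B held over the near half of the tray, whose rim runs from (226,40) to (390,240). A neighbouring machine stands at the far left edge and needs watching. I'll lower B gently.

Emit:
carry_out(
  plan=[0, 0, 0.1, 0, 0, 0, -1, 0, 0, 0.1, 0, 0, 0, -1, 0, 0, 0.03, 0, 0, 0, -1, 0, 0, 0, 0, 0, 0, -1, 0, 0, 0, 0, 0, 0, -1],
)

```text
clock: 6.12
eef_pos: [0.4945, 0.3052, 0.0848]
eef_rot: [-3.14, -0.003, -0.001]
contact_force: [0.9, 0.3, -0.2]
opening: 0.0492
finger_force: 30.0
```

Run:
```python
from h import *
mt=ctrl.camera_model('top')
w={'fx':309.707,'fy':309.707,'cx':317.32,'cy':197.98,'origin':np.array([0.57367554,0.30422219,0.29706927]),'orientation':np.array([-3.02453116e-01,-1.45731594e-03,-1.57025355])}
for z in(.2,.25,.28):print(z,onz(w,92,85,z,True).round(3),onz(w,60,180,z,True).round(3))
for z in(.2,.25,.3,.35,.4):print(z,onz(mt,97,160,z).round(3),onz(mt,75,197,z).round(3))
for p in [(226,40),(388,27)]:print(onz(w,*p,.014,True).round(3))
```

```text
0.2 [0.587 0.388 0.2  ] [0.551 0.413 0.2  ]
0.25 [0.58  0.345 0.25 ] [0.563 0.357 0.25 ]
0.28 [0.576 0.319 0.28 ] [0.57  0.323 0.28 ]
0.2 [0.6   0.464 0.2  ] [0.523 0.502 0.2  ]
0.25 [0.585 0.442 0.25 ] [0.512 0.478 0.25 ]
0.3 [0.571 0.42  0.3  ] [0.502 0.453 0.3  ]
0.35 [0.557 0.397 0.35 ] [0.491 0.429 0.35 ]
0.4 [0.542 0.375 0.4  ] [0.481 0.405 0.4  ]
[0.638 0.388 0.014]
[0.649 0.239 0.014]
```

Emit:
carry_out(
  plan=[0, 0, 0.014, 0, 0, 0, -1, 0, 0, 0.01, 0, 0, 0, -1, 0, 0, 0.004, 0, 0, 0, -1, 0, 0, 0.004, 0, 0, 0, -1, 0, 0, 0, 0, 0, 0, -1],
)

```text
clock: 6.53
eef_pos: [0.4937, 0.3049, 0.0758]
eef_rot: [-3.141, -0.001, -0.0]
contact_force: [-1.1, -0.8, 5.0]
opening: 0.0495
finger_force: 30.0
```

Emit:
carry_out(
  plan=[0, 0, 0, 0, 0, 0, -1],
)

```text
clock: 6.62
eef_pos: [0.4937, 0.3049, 0.0758]
eef_rot: [-3.141, -0.001, -0.0]
contact_force: [-0.8, -1.3, 6.1]
opening: 0.0499
finger_force: 30.0
```

Emit:
carry_out(
  plan=[0, 0, 0, 0, 0, 0, 1, 0, 0, 0, 0, 0, 0, 1, 0, 0, 0, 0, 0, 0, 1, 0, 0, 0, 0, 0, 0, 1, 0, 0, 0, 0, 0, 0, 1],
)

```text
clock: 7.03
eef_pos: [0.4932, 0.3048, 0.0745]
eef_rot: [3.141, 0.0, -0.0]
contact_force: [1.0, 0.1, -0.0]
opening: 0.0781
finger_force: 0.0
```

Emit:
carry_out(
  plan=[0, 0, -0.05, 0, 0, 0, 1, 0, 0, -0.13, 0, 0, 0, 1, 0, 0, -0.13, 0, 0, 0, 1, 0, 0, -0.09, 0, 0, 0, 1, 0, 0.1, 0, 0, 0, 0, 1],
)

```text
clock: 7.45
eef_pos: [0.4957, 0.2835, 0.18]
eef_rot: [-3.136, -0.01, 0.003]
contact_force: [0.0, -0.8, 1.1]
opening: 0.0919
finger_force: 0.0
```

Emit:
carry_out(
  plan=[-0.012, 0.135, 0, 0, 0, 0, 1, -0.012, 0.135, 0, 0, 0, 0, 1, -0.012, 0.135, 0, 0, 0, 0, 1, -0.012, 0.135, 0, 0, 0, 0, 1, -0.012, 0.135, 0, 0, 0, 0, 1],
)

```text
clock: 7.87
eef_pos: [0.4778, 0.1097, 0.1747]
eef_rot: [3.141, -0.0, 0.0]
contact_force: [0.6, -0.1, 0.4]
opening: 0.0916
finger_force: 0.0
```

Emit:
carry_out(
  plan=[-0.01, 0.13, 0, 0, 0, 0, 1, 0, 0, 0, 0, 0, 0, 1, 0, 0, 0, 0, 0, 0, 1],
)

```text
clock: 8.12
eef_pos: [0.4758, 0.0773, 0.1748]
eef_rot: [-3.141, -0.0, -0.004]
contact_force: [-0.1, -0.1, -0.7]
opening: 0.0918
finger_force: 0.0
```

Run:
```python
from h import *
m=ctrl.camera_model('wrist');I=ctrl.snapshot('wrist');print(ctrl.observe()['eef_pos'])
T=ctrl.snapshot('top');cv2.imwrite('pics/t2.png',T)
cv2.imwrite('pics/w3.png',np.vstack([I[100:330],T[100:300]]))
print(m['origin'],m['orientation'])
```

```text
[0.47584279 0.07837382 0.17480703]
[0.55651678 0.07655369 0.33327211] [-2.98051789e-01  6.01983534e-04 -1.57373247e+00]
```

View pics/w3.png

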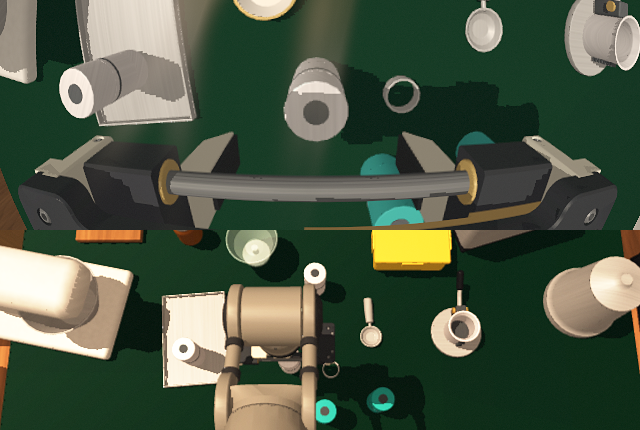

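B stands on the tray (top-view cap at about (183,218) in full-image rows), and A is centred under the gripper with its dot at (316,212). I'll descend and grasp it.

Emit:
carry_out(
  plan=[0, 0, 0.14, 0, 0, 0, 1, 0, 0, 0.14, 0, 0, 0, 1, 0, 0, 0.129, 0, 0, 0, 1, 0, 0, 0, 0, 0, 0, 1, 0, 0, 0, 0, 0, 0, 1],
)

```text
clock: 8.63
eef_pos: [0.4748, 0.0797, 0.0717]
eef_rot: [-3.142, 0.004, 0.001]
contact_force: [0.7, 0.0, 0.8]
opening: 0.0919
finger_force: 0.0
```

Emit:
carry_out(
  plan=[0, 0, 0, 0, 0, 0, -1, 0, 0, 0, 0, 0, 0, -1, 0, 0, 0, 0, 0, 0, -1, 0, 0, 0, 0, 0, 0, -1, 0, 0, 0, 0, 0, 0, -1],
)

```text
clock: 9.05
eef_pos: [0.4762, 0.0786, 0.0734]
eef_rot: [3.142, -0.002, -0.0]
contact_force: [-0.2, -0.2, -0.3]
opening: 0.063
finger_force: 0.0
```

Emit:
carry_out(
  plan=[0, 0, 0, 0, 0, 0, -1, 0, 0, 0, 0, 0, 0, -1, 0, 0, 0, 0, 0, 0, -1, 0, 0, 0, 0, 0, 0, -1, 0, 0, 0, 0, 0, 0, -1],
)

```text
clock: 9.47
eef_pos: [0.4759, 0.0785, 0.0727]
eef_rot: [3.141, -0.0, -0.0]
contact_force: [-0.2, 0.2, 3.9]
opening: 0.0497
finger_force: 30.0
```

Emit:
carry_out(
  plan=[0, 0, -0.04, 0, 0, 0, -1, 0, 0, -0.04, 0, 0, 0, -1, 0, 0, 0, 0, 0, 0, -1, 0, 0, 0, 0, 0, 0, -1, 0, 0, 0, 0, 0, 0, -1],
)

```text
clock: 9.88
eef_pos: [0.4753, 0.0785, 0.0918]
eef_rot: [3.142, 0.001, -0.0]
contact_force: [-0.2, -0.4, -2.0]
opening: 0.0496
finger_force: 30.0
```

Emit:
carry_out(
  plan=[0, 0, 0, 0, 0, 0, -1, 0, 0, 0, 0, 0, 0, -1, 0, 0, 0, 0, 0, 0, -1],
)

```text
clock: 10.13
eef_pos: [0.4754, 0.0785, 0.092]
eef_rot: [3.142, 0.001, -0.0]
contact_force: [0.1, -0.6, -1.1]
opening: 0.0496
finger_force: 30.0
```

Emit:
carry_out(
  plan=[0, 0, 0, 0, 0, 0, -1],
)

```text
clock: 10.22
eef_pos: [0.4756, 0.0785, 0.0922]
eef_rot: [3.141, 0.0, -0.0]
contact_force: [0.9, -0.5, -1.0]
opening: 0.0494
finger_force: 30.0
```

Emit:
carry_out(
  plan=[0, 0, 0, 0, 0, 0, -1],
)

```text
clock: 10.3
eef_pos: [0.4756, 0.0786, 0.0923]
eef_rot: [3.141, 0.0, -0.0]
contact_force: [-0.3, -0.1, -1.3]
opening: 0.0494
finger_force: 30.0
```

A reads about 1.3 N, so it is empty too and C is the full one. I'll carry A to the tray's far half.

Emit:
carry_out(
  plan=[0, 0, -0.13, 0, 0, 0, -1, 0, 0, -0.15, 0, 0, 0, -1, 0, 0, -0.15, 0, 0, 0, -1, 0, 0, -0.15, 0, 0, 0, -1, 0, 0, 0, 0, 0, 0, -1],
)

```text
clock: 10.72
eef_pos: [0.4791, 0.0787, 0.2447]
eef_rot: [-3.142, -0.014, -0.0]
contact_force: [1.3, -0.3, -1.5]
opening: 0.0498
finger_force: 30.0
```

Emit:
carry_out(
  plan=[0.06, -0.121, 0, 0, 0, 0, -1, 0.06, -0.121, 0, 0, 0, 0, -1, 0.06, -0.121, 0, 0, 0, 0, -1, 0.06, -0.121, 0, 0, 0, 0, -1, 0.06, -0.121, 0, 0, 0, 0, -1],
)

```text
clock: 11.13
eef_pos: [0.5511, 0.2312, 0.2368]
eef_rot: [3.141, 0.0, -0.0]
contact_force: [1.0, -0.3, -1.0]
opening: 0.0496
finger_force: 30.0
```

Emit:
carry_out(
  plan=[0.06, -0.121, 0, 0, 0, 0, -1, 0.058, -0.12, 0, 0, 0, 0, -1, 0, 0, 0, 0, 0, 0, -1, 0, 0, 0.12, 0, 0, 0, -1, 0, 0, 0.12, 0, 0, 0, -1],
)

```text
clock: 11.55
eef_pos: [0.5811, 0.291, 0.1774]
eef_rot: [-3.141, -0.004, 0.001]
contact_force: [-0.1, 0.2, -1.5]
opening: 0.0496
finger_force: 30.0
```

Emit:
carry_out(
  plan=[0, 0, 0.12, 0, 0, 0, -1, 0, 0, 0.12, 0, 0, 0, -1, 0, 0, 0.12, 0, 0, 0, -1, 0, 0, 0, 0, 0, 0, -1, 0, 0, 0, 0, 0, 0, -1],
)

```text
clock: 11.97
eef_pos: [0.5792, 0.2894, 0.0858]
eef_rot: [3.14, 0.004, -0.0]
contact_force: [-0.8, 0.7, -0.2]
opening: 0.0495
finger_force: 30.0
```

Emit:
carry_out(
  plan=[0, 0, 0, 0, 0, 0, -1, 0, 0, 0, 0, 0, 0, -1],
)

```text
clock: 12.13
eef_pos: [0.5817, 0.2905, 0.09]
eef_rot: [-3.14, -0.004, -0.0]
contact_force: [-0.2, -0.2, -1.7]
opening: 0.0496
finger_force: 30.0
```

Emit:
carry_out(
  plan=[0, 0, 0.02, 0, 0, 0, -1, 0, 0, 0.015, 0, 0, 0, -1, 0, 0, 0.006, 0, 0, 0, -1, 0, 0, 0.004, 0, 0, 0, -1, 0, 0, 0, 0, 0, 0, -1],
)

```text
clock: 12.55
eef_pos: [0.5801, 0.29, 0.076]
eef_rot: [3.141, 0.0, -0.0]
contact_force: [-0.8, -0.3, -1.7]
opening: 0.0496
finger_force: 30.0
```

Emit:
carry_out(
  plan=[0, 0, 0, 0, 0, 0, -1, 0, 0, 0, 0, 0, 0, -1],
)

```text
clock: 12.72
eef_pos: [0.5804, 0.2901, 0.0763]
eef_rot: [3.142, -0.0, -0.0]
contact_force: [0.7, -0.1, -0.9]
opening: 0.0496
finger_force: 30.0
```

Emit:
carry_out(
  plan=[0, 0, 0.003, 0, 0, 0, -1, 0, 0, 0.003, 0, 0, 0, -1, 0, 0, 0, 0, 0, 0, -1],
)

```text
clock: 12.97
eef_pos: [0.5805, 0.2901, 0.0758]
eef_rot: [-3.141, -0.001, -0.0]
contact_force: [-1.3, -0.8, 3.9]
opening: 0.0494
finger_force: 30.0
```

Emit:
carry_out(
  plan=[0, 0, 0, 0, 0, 0, -1],
)

```text
clock: 13.05
eef_pos: [0.5805, 0.2901, 0.0758]
eef_rot: [-3.141, -0.001, -0.0]
contact_force: [-1.5, -0.4, 5.0]
opening: 0.0491
finger_force: 30.0
```

Emit:
carry_out(
  plan=[0, 0, 0, 0, 0, 0, 1, 0, 0, 0, 0, 0, 0, 1, 0, 0, 0, 0, 0, 0, 1, 0, 0, 0, 0, 0, 0, 1, 0, 0, 0, 0, 0, 0, 1],
)

```text
clock: 13.47
eef_pos: [0.5802, 0.29, 0.0744]
eef_rot: [3.141, 0.0, -0.0]
contact_force: [-0.6, -0.3, 0.3]
opening: 0.0781
finger_force: 0.0
```

Emit:
carry_out(
  plan=[0, 0, -0.05, 0, 0, 0, 1, 0, 0, -0.13, 0, 0, 0, 1, 0, 0, -0.13, 0, 0, 0, 1, 0, 0, -0.09, 0, 0, 0, 1, 0, 0, 0, 0, 0, 0, 1],
)

```text
clock: 13.88
eef_pos: [0.5828, 0.291, 0.1808]
eef_rot: [-3.138, -0.01, -0.0]
contact_force: [-0.1, -0.8, 1.6]
opening: 0.092
finger_force: 0.0
```

Emit:
carry_out(
  plan=[0.042, 0.135, 0, 0, 0, 0, 1, 0.042, 0.135, 0, 0, 0, 0, 1, 0.042, 0.135, 0, 0, 0, 0, 1, 0.042, 0.135, 0, 0, 0, 0, 1, 0.042, 0.135, 0, 0, 0, 0, 1],
)

```text
clock: 14.3
eef_pos: [0.6327, 0.1197, 0.174]
eef_rot: [3.141, 0.001, 0.0]
contact_force: [-0.6, -0.5, -0.1]
opening: 0.0919
finger_force: 0.0
```

Emit:
carry_out(
  plan=[0.042, 0.135, 0, 0, 0, 0, 1, 0.042, 0.135, 0, 0, 0, 0, 1, 0.04, 0.132, 0, 0, 0, 0, 1, 0, 0, 0, 0, 0, 0, 1, 0, 0, 0, 0, 0, 0, 1],
)

```text
clock: 14.72
eef_pos: [0.6637, 0.0187, 0.1736]
eef_rot: [-3.141, 0.001, -0.004]
contact_force: [0.2, -0.0, 0.5]
opening: 0.0918
finger_force: 0.0
```

Emit:
carry_out(
  plan=[0, 0, 0, 0, 0, 0, 1, 0, 0, 0, 0, 0, 0, 1],
)

```text
clock: 14.88
eef_pos: [0.6633, 0.0221, 0.1744]
eef_rot: [-3.141, 0.001, 0.001]
contact_force: [-0.1, 1.6, 0.1]
opening: 0.092
finger_force: 0.0
```

Run:
```python
from h import *
m=ctrl.camera_model('wrist');I=ctrl.snapshot('wrist');print(ctrl.observe()['eef_pos'])
T=ctrl.snapshot('top')
cv2.imwrite('pics/w4.png',np.vstack([I[80:330],T[100:300]]))
print(m['origin'],m['orientation'])
w=I[195:230,295:345].max(2); ys,xs=np.where(w<110);print(xs.mean()+295,ys.mean()+195,len(xs))
```

```text
[0.66330393 0.02232077 0.17453866]
[0.74415382 0.02171726 0.33272181] [-2.99021647e-01  8.93982049e-04 -1.56896898e+00]
319.4423868312757 211.40534979423867 486
```

View pics/w4.png

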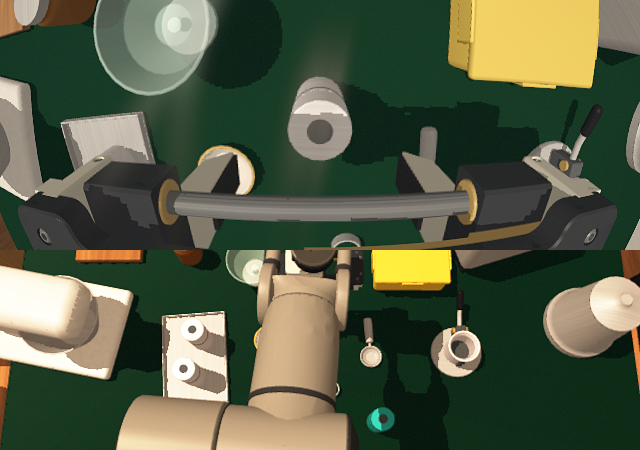

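Both empties stand on the tray (top-view caps at about (191,179) and (183,219)), and C's dot is centred at (319,211). I'll grasp C and weigh it.

Emit:
carry_out(
  plan=[0.002, 0, 0.14, 0, 0, 0, 1, 0, 0, 0.14, 0, 0, 0, 1, 0, 0, 0.129, 0, 0, 0, 1, 0, 0, 0, 0, 0, 0, 1, 0, 0, 0, 0, 0, 0, 1],
)

```text
clock: 15.4
eef_pos: [0.6631, 0.0218, 0.0714]
eef_rot: [-3.141, 0.004, 0.001]
contact_force: [0.6, -0.2, 0.3]
opening: 0.0917
finger_force: 0.0
```

Emit:
carry_out(
  plan=[0, 0, 0, 0, 0, 0, -1, 0, 0, 0, 0, 0, 0, -1, 0, 0, 0, 0, 0, 0, -1, 0, 0, 0, 0, 0, 0, -1, 0, 0, 0, 0, 0, 0, -1],
  newtons=45,
)

```text
clock: 15.82
eef_pos: [0.6647, 0.0207, 0.0737]
eef_rot: [3.141, -0.002, -0.0]
contact_force: [0.0, 0.0, -0.9]
opening: 0.0633
finger_force: 0.0
```

Emit:
carry_out(
  plan=[0, 0, 0, 0, 0, 0, -1, 0, 0, 0, 0, 0, 0, -1, 0, 0, 0, 0, 0, 0, -1, 0, 0, 0, 0, 0, 0, -1, 0, 0, 0, 0, 0, 0, -1],
)

```text
clock: 16.23
eef_pos: [0.6643, 0.0206, 0.0728]
eef_rot: [3.141, -0.0, -0.0]
contact_force: [-0.8, -0.2, 2.8]
opening: 0.0491
finger_force: 45.0
```

Emit:
carry_out(
  plan=[0, 0, -0.04, 0, 0, 0, -1, 0, 0, -0.04, 0, 0, 0, -1, 0, 0, 0, 0, 0, 0, -1, 0, 0, 0, 0, 0, 0, -1, 0, 0, 0, 0, 0, 0, -1],
)

```text
clock: 16.65
eef_pos: [0.6639, 0.0209, 0.0922]
eef_rot: [-3.142, 0.001, -0.0]
contact_force: [-0.1, -0.0, -4.6]
opening: 0.0497
finger_force: 45.0
```

Emit:
carry_out(
  plan=[0, 0, 0, 0, 0, 0, -1, 0, 0, 0, 0, 0, 0, -1, 0, 0, 0, 0, 0, 0, -1],
)

```text
clock: 16.9
eef_pos: [0.6639, 0.0208, 0.092]
eef_rot: [3.142, 0.001, -0.0]
contact_force: [0.2, 0.2, -4.7]
opening: 0.0493
finger_force: 45.0
```

Emit:
carry_out(
  plan=[0, 0, 0, 0, 0, 0, -1],
)

```text
clock: 16.98
eef_pos: [0.6641, 0.0207, 0.0922]
eef_rot: [3.142, 0.0, -0.0]
contact_force: [-0.9, 0.9, -4.4]
opening: 0.0494
finger_force: 45.0
```

C reads about 4.5 N, so it is the full one. I'll raise it and carry it over the press.

Emit:
carry_out(
  plan=[0, 0, -0.13, 0, 0, 0, -1, 0, 0, -0.15, 0, 0, 0, -1, 0, 0, -0.15, 0, 0, 0, -1, 0, 0, -0.15, 0, 0, 0, -1, 0, 0, 0, 0, 0, 0, -1],
)

```text
clock: 17.4
eef_pos: [0.6674, 0.0206, 0.2472]
eef_rot: [3.14, -0.016, -0.0]
contact_force: [1.8, 0.5, -3.0]
opening: 0.0495
finger_force: 45.0
```

Emit:
carry_out(
  plan=[-0.046, 0.1344, 0, 0, 0, 0, -1, -0.046, 0.1344, 0, 0, 0, 0, -1, -0.046, 0.1344, 0, 0, 0, 0, -1, -0.046, 0.1344, 0, 0, 0, 0, -1, -0.046, 0.1344, 0, 0, 0, 0, -1],
)

```text
clock: 17.82
eef_pos: [0.6057, -0.1485, 0.2369]
eef_rot: [-3.142, 0.001, 0.0]
contact_force: [0.4, -0.0, -3.8]
opening: 0.0495
finger_force: 45.0
```

Emit:
carry_out(
  plan=[-0.046, 0.1344, 0, 0, 0, 0, -1, -0.046, 0.1344, 0, 0, 0, 0, -1, -0.046, 0.1344, 0, 0, 0, 0, -1, -0.046, 0.1344, 0, 0, 0, 0, -1, -0.046, 0.1344, 0, 0, 0, 0, -1],
)

```text
clock: 18.23
eef_pos: [0.5481, -0.3166, 0.237]
eef_rot: [-3.141, 0.0, -0.0]
contact_force: [0.9, -0.6, -4.4]
opening: 0.0493
finger_force: 45.0
```

Emit:
carry_out(
  plan=[0, 0, 0, 0, 0, 0, -1, 0, 0, 0, 0, 0, 0, -1, 0, 0, 0, 0, 0, 0, -1, 0, 0, 0, 0, 0, 0, -1, 0, 0, 0, 0, 0, 0, -1],
)

```text
clock: 18.65
eef_pos: [0.5496, -0.3139, 0.2374]
eef_rot: [-3.141, -0.0, 0.001]
contact_force: [0.1, 0.8, -4.6]
opening: 0.0498
finger_force: 45.0
```

Run:
```python
from h import *
o=ctrl.observe();I=ctrl.snapshot('wrist');S=ctrl.snapshot('side');print(o['eef_pos'],o['eef_rot'])
cv2.imwrite('pics/s5.png',np.hstack([cv2.resize(S[40:200,340:460],(375,500),interpolation=2),cv2.resize(I[100:340,220:420],(417,500))]))
```

```text
[ 0.54959878 -0.31390376  0.23743814] [-3.14136960e+00 -3.37751260e-05  1.47138327e-03]
```

View pics/s5.png

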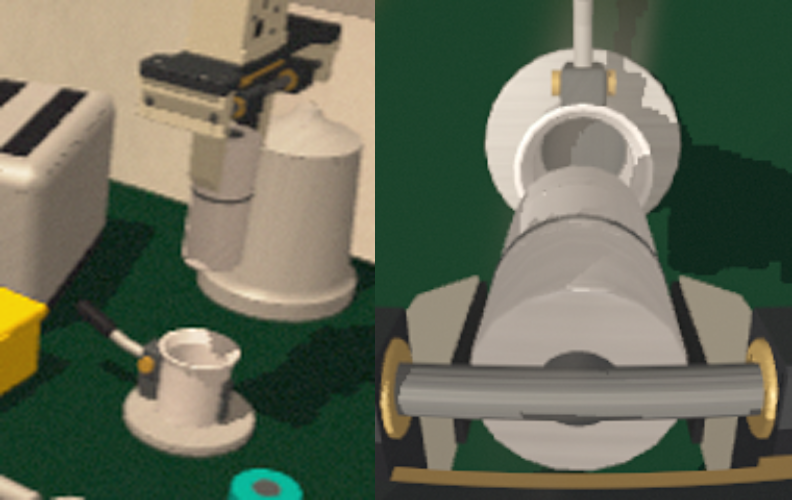

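The side view shows C held above the press, and the wrist view shows the mouth rim centred about 2.5 px right of the cartridge axis (roughly 1 mm once settled). I'll shift slightly and lower to just above the mouth.

Emit:
carry_out(
  plan=[0, 0.003, 0.08, 0, 0, 0, -1, 0, 0, 0.12, 0, 0, 0, -1, 0, 0, 0.1, 0, 0, 0, -1, 0, 0, 0, 0, 0, 0, -1, 0, 0, 0, 0, 0, 0, -1],
)

```text
clock: 19.17
eef_pos: [0.5488, -0.3151, 0.1617]
eef_rot: [-3.14, 0.002, 0.001]
contact_force: [-0.5, -0.2, -4.3]
opening: 0.0496
finger_force: 45.0
```

Emit:
carry_out(
  plan=[0, 0, 0, 0, 0, 0, -1, 0, 0, 0, 0, 0, 0, -1, 0, 0, 0, 0, 0, 0, -1],
)

```text
clock: 19.42
eef_pos: [0.55, -0.3165, 0.1646]
eef_rot: [3.139, -0.003, -0.0]
contact_force: [0.2, -0.6, -4.2]
opening: 0.0494
finger_force: 45.0
```

Emit:
carry_out(
  plan=[0, 0, 0.016, 0, 0, 0, -1, 0, 0, 0.016, 0, 0, 0, -1, 0, 0, 0.016, 0, 0, 0, -1, 0, 0, 0, 0, 0, 0, -1, 0, 0, 0, 0, 0, 0, -1],
)

```text
clock: 19.83
eef_pos: [0.5488, -0.3158, 0.1499]
eef_rot: [-3.141, 0.001, -0.0]
contact_force: [-0.4, 0.4, -4.5]
opening: 0.0492
finger_force: 45.0
```

Emit:
carry_out(
  plan=[0, 0, 0.012, 0, 0, 0, -1, 0, 0, 0.012, 0, 0, 0, -1, 0, 0, 0.012, 0, 0, 0, -1, 0, 0, 0.01, 0, 0, 0, -1, 0, 0, 0, 0, 0, 0, -1],
)

```text
clock: 20.25
eef_pos: [0.5487, -0.3157, 0.1381]
eef_rot: [-3.141, 0.001, -0.0]
contact_force: [-0.9, -0.2, -5.0]
opening: 0.0493
finger_force: 45.0
```

Emit:
carry_out(
  plan=[0, 0, 0, 0, 0, 0, -1, 0, 0, 0, 0, 0, 0, -1],
)

```text
clock: 20.42
eef_pos: [0.5491, -0.316, 0.139]
eef_rot: [3.141, -0.0, -0.0]
contact_force: [0.0, -0.4, -4.9]
opening: 0.0493
finger_force: 45.0
```

Emit:
carry_out(
  plan=[0, 0, 0.012, 0, 0, 0, -1, 0, 0, 0.012, 0, 0, 0, -1, 0, 0, 0.012, 0, 0, 0, -1, 0, 0, 0.012, 0, 0, 0, -1, 0, 0, 0, 0, 0, 0, -1],
)

```text
clock: 20.83
eef_pos: [0.5487, -0.3156, 0.126]
eef_rot: [-3.141, 0.001, -0.0]
contact_force: [0.0, 0.4, -4.2]
opening: 0.05
finger_force: 45.0
```

Emit:
carry_out(
  plan=[0, 0, 0, 0, 0, 0, -1],
)

```text
clock: 20.92
eef_pos: [0.5489, -0.3159, 0.1266]
eef_rot: [-3.141, 0.001, -0.0]
contact_force: [0.1, -0.1, -4.2]
opening: 0.0492
finger_force: 45.0
```

Emit:
carry_out(
  plan=[0, 0, 0.012, 0, 0, 0, -1, 0, 0, 0.012, 0, 0, 0, -1, 0, 0, 0.012, 0, 0, 0, -1, 0, 0, 0, 0, 0, 0, -1, 0, 0, 0, 0, 0, 0, -1],
)

```text
clock: 21.33
eef_pos: [0.5489, -0.3159, 0.1177]
eef_rot: [-3.141, 0.001, -0.0]
contact_force: [-0.6, -0.4, -4.8]
opening: 0.0498
finger_force: 45.0
```

Emit:
carry_out(
  plan=[0, 0, 0.01, 0, 0, 0, -1, 0, 0, 0.01, 0, 0, 0, -1, 0, 0, 0, 0, 0, 0, -1],
)

```text
clock: 21.58
eef_pos: [0.5488, -0.3158, 0.1124]
eef_rot: [-3.141, 0.001, -0.0]
contact_force: [-0.7, -0.2, -4.7]
opening: 0.0497
finger_force: 45.0
```

Emit:
carry_out(
  plan=[0, 0, 0, 0, 0, 0, -1],
)

```text
clock: 21.67
eef_pos: [0.549, -0.3159, 0.1128]
eef_rot: [-3.141, 0.0, -0.0]
contact_force: [-0.4, 0.5, -4.5]
opening: 0.05
finger_force: 45.0
```

Emit:
carry_out(
  plan=[0, 0, 0.01, 0, 0, 0, -1, 0, 0, 0.01, 0, 0, 0, -1, 0, 0, 0, 0, 0, 0, -1, 0, 0, 0, 0, 0, 0, -1],
)

```text
clock: 22.0
eef_pos: [0.5489, -0.3159, 0.1077]
eef_rot: [-3.141, 0.0, -0.0]
contact_force: [-0.1, 0.9, -4.8]
opening: 0.0494
finger_force: 45.0
```

Emit:
carry_out(
  plan=[0, 0, 0.008, 0, 0, 0, -1, 0, 0, 0.008, 0, 0, 0, -1, 0, 0, 0, 0, 0, 0, -1, 0, 0, 0, 0, 0, 0, -1],
)

```text
clock: 22.33
eef_pos: [0.549, -0.3159, 0.1038]
eef_rot: [-3.141, 0.0, -0.0]
contact_force: [-0.4, -0.8, -4.9]
opening: 0.0495
finger_force: 45.0
```

Emit:
carry_out(
  plan=[0, 0, 0.008, 0, 0, 0, -1, 0, 0, 0.008, 0, 0, 0, -1, 0, 0, 0, 0, 0, 0, -1, 0, 0, 0, 0, 0, 0, -1],
)

```text
clock: 22.67
eef_pos: [0.549, -0.316, 0.0999]
eef_rot: [-3.142, 0.0, -0.0]
contact_force: [0.0, -0.3, -4.5]
opening: 0.0492
finger_force: 45.0
```

Emit:
carry_out(
  plan=[0, 0, 0.006, 0, 0, 0, -1, 0, 0, 0.006, 0, 0, 0, -1, 0, 0, 0, 0, 0, 0, -1, 0, 0, 0, 0, 0, 0, -1],
)

```text
clock: 23.0
eef_pos: [0.5492, -0.316, 0.0975]
eef_rot: [3.141, -0.001, -0.0]
contact_force: [0.2, 0.3, 0.2]
opening: 0.0496
finger_force: 45.0
```

The seat is found: the press now carries the cartridge's weight. I'll push on about 5 mm.

Emit:
carry_out(
  plan=[0, 0, 0.006, 0, 0, 0, -1, 0, 0, 0.006, 0, 0, 0, -1, 0, 0, 0.004, 0, 0, 0, -1, 0, 0, 0, 0, 0, 0, -1, 0, 0, 0, 0, 0, 0, -1],
)

```text
clock: 23.42
eef_pos: [0.5494, -0.3161, 0.094]
eef_rot: [3.141, -0.001, -0.0]
contact_force: [-1.4, 2.0, 6.4]
opening: 0.0497
finger_force: 45.0
```

Emit:
carry_out(
  plan=[0, 0, 0, 0, 0, 0, -1],
)

```text
clock: 23.5
eef_pos: [0.5494, -0.316, 0.0941]
eef_rot: [3.141, -0.001, -0.0]
contact_force: [-1.8, 2.6, 5.7]
opening: 0.0496
finger_force: 45.0
```

Emit:
carry_out(
  plan=[0, 0, 0.005, 0, 0, 0, -1, 0, 0, 0.005, 0, 0, 0, -1, 0, 0, 0, 0, 0, 0, -1, 0, 0, 0, 0, 0, 0, -1, 0, 0, 0, 0, 0, 0, -1],
)

```text
clock: 23.92
eef_pos: [0.5496, -0.316, 0.0923]
eef_rot: [3.141, -0.002, -0.0]
contact_force: [-2.9, 2.9, 10.9]
opening: 0.0494
finger_force: 45.0
```

Emit:
carry_out(
  plan=[0, 0, 0, 0, 0, 0, -1, 0, 0, 0, 0, 0, 0, -1, 0, 0, 0, 0, 0, 0, -1, 0, 0, 0, 0, 0, 0, -1, 0, 0, 0, 0, 0, 0, -1],
)

```text
clock: 24.33
eef_pos: [0.5495, -0.3161, 0.0922]
eef_rot: [3.141, -0.002, -0.0]
contact_force: [-2.5, 2.8, 10.4]
opening: 0.0496
finger_force: 45.0
```

Emit:
carry_out(
  plan=[0, 0, 0, 0, 0, 0, -1, 0, 0, 0, 0, 0, 0, -1, 0, 0, 0, 0, 0, 0, -1, 0, 0, 0, 0, 0, 0, -1, 0, 0, 0, 0, 0, 0, -1],
)

```text
clock: 24.75
eef_pos: [0.5495, -0.3161, 0.0922]
eef_rot: [3.141, -0.002, -0.0]
contact_force: [-1.9, 2.8, 11.3]
opening: 0.0496
finger_force: 45.0
```

It was held at about 15 N for a second. I'll ease off the spring, release and retreat upwards.

Emit:
carry_out(
  plan=[0, 0, -0.005, 0, 0, 0, -1, 0, 0, -0.006, 0, 0, 0, -1, 0, 0, -0.006, 0, 0, 0, -1, 0, 0, -0.003, 0, 0, 0, -1, 0, 0, 0, 0, 0, 0, -1],
)

```text
clock: 25.17
eef_pos: [0.5493, -0.3161, 0.0959]
eef_rot: [3.141, -0.001, -0.0]
contact_force: [0.2, 1.0, 4.3]
opening: 0.0493
finger_force: 45.0
```

Emit:
carry_out(
  plan=[0, 0, 0, 0, 0, 0, 1, 0, 0, 0, 0, 0, 0, 1, 0, 0, 0, 0, 0, 0, 1, 0, 0, 0, 0, 0, 0, 1, 0, 0, 0, 0, 0, 0, 1],
)

```text
clock: 25.58
eef_pos: [0.5491, -0.316, 0.0952]
eef_rot: [3.142, 0.0, -0.0]
contact_force: [-0.2, -0.1, -0.5]
opening: 0.0783
finger_force: 0.0
```

Emit:
carry_out(
  plan=[0, 0, -0.03, 0, 0, 0, 1, 0, 0, -0.06, 0, 0, 0, 1, 0, 0, -0.1, 0, 0, 0, 1, 0, 0, -0.14, 0, 0, 0, 1, 0, 0, -0.14, 0, 0, 0, 1],
)

```text
clock: 26.0
eef_pos: [0.5487, -0.3157, 0.2141]
eef_rot: [-3.141, 0.001, -0.0]
contact_force: [1.0, -0.7, -0.3]
opening: 0.0919
finger_force: 0.0
```

Emit:
carry_out(
  plan=[0, 0, -0.08, 0, 0, 0, 1, 0, 0, 0, 0, 0, 0, 1, 0, 0, 0, 0, 0, 0, 1, 0, 0, 0, 0, 0, 0, 1, 0, 0, 0, 0, 0, 0, 1],
)

```text
clock: 26.42
eef_pos: [0.5485, -0.3155, 0.2314]
eef_rot: [-3.14, 0.002, -0.0]
contact_force: [0.6, -0.8, -0.1]
opening: 0.0917
finger_force: 0.0
```

Run:
```python
from h import *
S=ctrl.snapshot('side');T=ctrl.snapshot('top');print(ctrl.observe()['contact_force'])
cv2.imwrite('pics/f.png',np.hstack([cv2.resize(S[90:390,160:460],(400,400)),T[:,130:530]]))
```

```text
[-0.49588429 -0.17182613  0.8509506 ]
```

View pics/f.png

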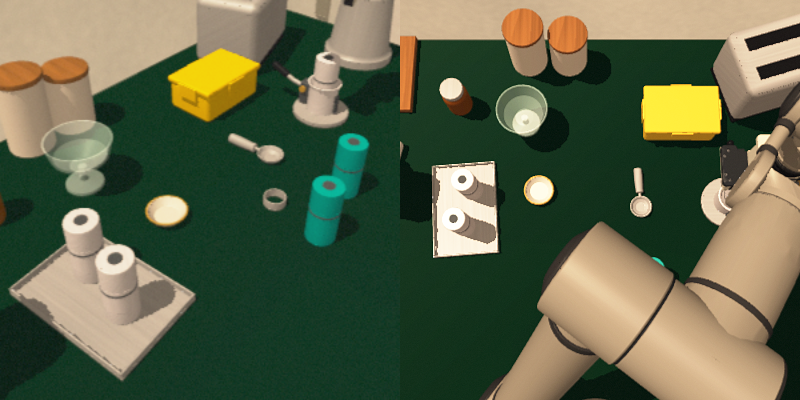

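The picture shows C upright in the press (side crop, around (325,85)) and both empties upright on the tray (around (82,240) and (118,280)). The bystanders look undisturbed and the gripper is clear, so I'm handing in.

```bash
python3 -c "
from bench import ctrl
print(ctrl.hand_in())"
```

```text
the job is handed in; nothing more can be done
None
```

I handed the job in, no verdict came back: cart_c weighed full (about 4.5 N) and stands in the press after about 15 N for a second; the two empties (about 1.3 N each) stand upright on the tray.

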